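Fill the nut tin and hold its lid ready

ROBOT

A 6-joint arm with a two-finger parallel gripper is mounted at the origin on a cart in front of the work surface, level with it; the furniture and walls round the work are solid. World frame = base frame: x ahead of the robot, y to its left, z up, the work surface at z = 0. Lengths are in m, angles in rad, forces in N, time in s.
With the tool pointing down it reaches from about 0.35 to 0.975 m from the base axis. Payload 4.9 kg.
Tool frame: the origin (TCP) lies between the finger pads; the fingertips stand 14 mm ahead of it and the grasp point (between the pads) lies 5 mm behind it; z points along the fingers, x is the direction in which the jaws open and shut, and the axes are right-handed (so a half turn about z gives the same grasp; the last joint's range is limited). The gripper opens to 85 mm and grips with 20 to 120 N. Pads are 22 mm wide; open, the fingers measure 114 mm over their backs; the gripper's body (76 mm by 85 mm) begins 54 mm behind the grasp point. The pads swing forward as they close: fully open they stand 13 mm farther back than shut.
Start: joints at [1.187, 0.053, 1.613, -0, 1.476, -0.119], TCP at [0.164, 0.603, 0.245] pointing down, gripper open.
Joint ranges: [-3.01, 3.01], [-1.01, 2.22], [0.06, 2.58], [-1.02, 4.17], [0.09, 2.62], [-3.14, 3.14]. Speed limits (rad/s): [2.57, 2.57, 3.14, 3.14, 3.14, 3.14].

INTERFACE

Orientations are given as a unit quaternion [x, y, z, w].
In Python, from workcell import ctrl gives the robot as it stands.
- The arm moves only by the tool servo_tool, never from a script. Its argument "targets" is a list of rows, each a list of 3 entries, a list of its own where there are three numbers: the shift along the tool's x, y, z in m, then the turn about the tool's z in units of 6 degrees (1.0 is 6 degrees), then the closure, from 0 (fully open) to 1 (shut). In form: [[[dx, dy, dz], roll, gripper], ...]. A call has exactly 8 rows; each row is the pose to reach, as a shift and turn from the pose measured when the call began, along the tool's axes at that moment; what a row does not reach only later rows make up. A row lasts 1/12 s, in which the tool goes at most 41.7 mm and 7.16 degrees, less where a joint would pass 70% of its speed; a pose out of reach is approached as far as the arm can. A call with a gripper value outside its range is refused whole. The fingers move at their own pace and stop on an object; the grip force is fixed at half the most. Time passes only in rows, so rows that repeat a pose let the fingers close, or fill a call up. It gives the time, the measured TCP pose, the force and the opening at its end, in the units of the state.
- ctrl.get_state(): the state, without advancing time (a new reading comes with each control period).
- ctrl.grab_frame(name): name is "scene" or "top"; returns the picture (384x512x3 uint8, red, green, blue); there is no depth.
- ctrl.camera_info(name): a dict with "intrinsics" (3x3 intrinsics, pixels), "R" (3x3) and "t" (3): a world point X has camera coordinates R X + t. Camera axes: x right, y down, z forward; pixel columns grow to the right and rows downward; lengths in m; the calibration is good to about 2 mm. A picture is of the moment at which its call begins. camera_info takes no time and is no camera call.
- ctrl.close_job(): hands the job in, once; it reports no verdict.
Trained networks look in the newest picture that a camera, given by its name, has taken for a name from the list of things; names that differ only in an ending like _2 or _b are one class to them, and where a whole thing is asked for, a point or a joint stands for the part that bears it (a point fixed in the world has none). Each returns a list of dicts, best first, with "conf" (0 to 1); they miss things now and then, are a little off and sometimes report something else, mostly with a low value. They report only what shows in the picture. A call takes as long as a camera call.
- ctrl.masks_of(camera, query): "mask" (384x512 bool, what is visible of it) and "extent" ([left, top, right, bottom] in pixels, round what is visible of it).
The state is a dict: "t": time; "q": joint angles; "qd": joint speeds; "tau": joint torques, N m; "tcp_pos": TCP position; "tcp_rot": TCP orientation; "wrist_force": force on the tool from outside, world axes, zero at the start; "ft_torque": the same for the moment, N m; "finger_gap": finger opening in m.
Only numpy, scipy, OpenCV 4.12 (cv2) and the standard library are available. Lean on these libraries where they do the work, as an engineer would, in place of code of your own. Each camera call takes 0.05 s, during which the arm holds its last target. There are 200 camera calls.

TASK

Tip all six hazelnuts from the metal scoop into the open tin and stand the scoop back upright on the worktop. Then pick up the tin's lid, lift it higher than the tall mug and carry it over without disturbing the other things, and finish while still holding it level about a finger's width (15 mm) above the tin, centred on it and lined up with its sides, so I can check the nuts before we close it. The lid must not touch the tin, and you keep holding it there at the end.

Things in the scene. Friction and masses are not known exactly. Their poses are not given: they have to be found in the camera images.
- tin: open rectangular plain steel storage tin, 84 mm (its x) by 112 mm (its y, the long side) and 75 mm high, walls 2.5 mm, 0.5 kg, loose; origin at the centre of its underside, z up. It stands upright either in the middle or at the left of the worktop, the scoop at the other of these two places
- tin_rim (a point): centre of the tin's open mouth, level with the top of its rim, 75 mm above its underside; axes as the tin's
- lid: the tin's steel lid, 92 mm (its x) by 120 mm (its y), lying right way up right of the mug; about 0.14 kg. Origin at the centre of its lower edge (the 12 mm skirt's underside), z up. Flat top at 13.5 mm; above it, centred, a wooden bar handle 64 mm along y, 16 mm thick along x, 24 to 42 mm above the origin, on two feet at y = +-22 mm. Fingertips may go down to 17 mm above the origin
- scoop: plain aluminium scoop with the nuts, 0.14 kg empty. Origin on its underside, z up. Flat floor from x = -25 to +45 mm, back wall at +x, two upright flat parallel sides 45 mm high, 56 mm apart outside: pinch across them (along y) near x = 0 from above. At the -x end a chute rises at 31 degrees to the pouring lip. Tipped -x end down it pours from about 31 degrees and is empty by 55
- scoop_lip (a point): middle of the scoop's pouring lip, 70 mm toward -x from the scoop's origin and 30 mm above its underside; axes as the scoop's
- nut0: hazelnut, a brown ball 20 mm in diameter that rolls, 10 g; one of six lying in the scoop; origin at its centre
- nut1: hazelnut, a brown ball 20 mm in diameter that rolls, 10 g; one of six lying in the scoop; origin at its centre
- nut2: hazelnut, a brown ball 20 mm in diameter that rolls, 10 g; one of six lying in the scoop; origin at its centre
- nut3: hazelnut, a brown ball 20 mm in diameter that rolls, 10 g; one of six lying in the scoop; origin at its centre
- nut4: hazelnut, a brown ball 20 mm in diameter that rolls, 10 g; one of six lying in the scoop; origin at its centre
- nut5: hazelnut, a brown ball 20 mm in diameter that rolls, 10 g; one of six lying in the scoop; origin at its centre
- mug: tall cream enamel mug, 160 mm high and about 125 mm across, handle pointing away from the robot; stands between the lid and the tin; bystander. Origin on its underside, about 23 mm from the middle of its round body toward the handle
- shaker: glass salt shaker with a tin cap, 42 mm across, 74 mm high, bystander behind the work; origin at the centre of its underside
- corked_bottle: small blue-grey corked bottle, 48 mm across, 66 mm high, bystander behind the work; origin at the centre of its underside
- reel: cotton reel, 34 mm across, 44 mm high, bystander behind the lid; origin at the centre of its underside
- wooden_spoon: wooden spoon 310 mm long (its x), lying at the back, bystander; origin at the centre of its underside

How it is judged:
On the way, in this order (a step that is already met when the one before it is completed fails the run):
1. all six hazelnuts are in the tin (x of nut0 in the frame of tin between -0.042 and 0.042 m and y of nut0 in the frame of tin between -0.056 and 0.056 m and z of nut0 in the frame of tin between 0 and 0.072 m and x of nut1 in the frame of tin between -0.042 and 0.042 m and y of nut1 in the frame of tin between -0.056 and 0.056 m and z of nut1 in the frame of tin between 0 and 0.072 m and x of nut2 in the frame of tin between -0.042 and 0.042 m and y of nut2 in the frame of tin between -0.056 and 0.056 m and z of nut2 in the frame of tin between 0 and 0.072 m and x of nut3 in the frame of tin between -0.042 and 0.042 m and y of nut3 in the frame of tin between -0.056 and 0.056 m and z of nut3 in the frame of tin between 0 and 0.072 m and x of nut4 in the frame of tin between -0.042 and 0.042 m and y of nut4 in the frame of tin between -0.056 and 0.056 m and z of nut4 in the frame of tin between 0 and 0.072 m and x of nut5 in the frame of tin between -0.042 and 0.042 m and y of nut5 in the frame of tin between -0.056 and 0.056 m and z of nut5 in the frame of tin between 0 and 0.072 m), for 0.2 s.
2. the scoop stands upright on the worktop again, let go, and the lid is not yet lifted (angle between scoop's own z axis and vertical below 0.1 rad and height (world z) of scoop between -0.006 and 0.006 m and contact force between the fingers and scoop below 0.05 N and linear speed of scoop below 0.02 m/s and height (world z) of lid below 0.01 m), for 0.1 s.
3. the lid is held higher than the mug (height (world z) of lid above 0.16 m and contact force between the fingers and lid above 0.5 N), for 0.1 s.
At the end, for the whole second after the job is handed in: All nuts in the tin; tin and scoop upright on the worktop; the fingers hold the lid at rest, not touching the tin, its lower edge 4 to 30 mm above the rim, centred within 12 mm each way, long sides within 0.17 rad, level within 0.12 rad (all of step 1 and angle between scoop's own z axis and vertical below 0.1 rad and height (world z) of scoop between -0.006 and 0.006 m and angle between tin's own z axis and vertical below 0.06 rad and height (world z) of tin between -0.006 and 0.006 m and x of lid in the frame of tin_rim between -0.012 and 0.012 m and y of lid in the frame of tin_rim between -0.012 and 0.012 m and z of lid in the frame of tin_rim between 0.004 and 0.03 m and angle between the y axis of lid and the y axis of tin, either way round below 0.17 rad and angle between lid's own z axis and vertical below 0.12 rad and contact force between lid and tin below 0.05 N and contact force between the fingers and lid above 0.5 N and linear speed of lid below 0.02 m/s); the arm keeps its last pose, push and grip.
It fails at once if the lid touches the tin (contact force between lid and tin above 0.5 N).
It fails at once if one of the other things (mug, shaker, bottle, reel, wooden spoon) is pushed more than 30 mm or knocked over (distance of any of mug, shaker, corked_bottle, reel, wooden_spoon from where it was at the start of the episode above 0.03 m or angle between any of mug, shaker, corked_bottle, reel's own z axis and vertical above 0.5 rad).
It also fails if it takes over 72 s, if anything falls off the work surface, if the arm or the gripper's body presses on something with over 40 N, if the wrist force passes 120 N, or if a joint passes its speed limit or range.

## Working session

There is one attempt and no reset: what is moved stays moved. The work goes in short steps, Python scripts to look and compute and a tool call to move; the robot and the scene stay as the last step left them, time stands still between calls to the robot, and variables do not carry over. Pictures are saved under pics/ and viewed, about 8 in all and at most 12, crops included, and the job is handed in when it is done.

Besides the shell and the picture viewer there is one more tool, called after "Call:" by a JSON object that holds its "method" and its "body", one argument or row to a line. servo_tool: Moves the arm, as the interface text tells. Its arguments: {"type":"object","properties":{"targets":{"type":"array","items":{"type":"array"}}},"required":["targets"]}

```bash
mkdir -p pics
python3 - <<'E'
from workcell import ctrl
import cv2,numpy as np
for c in("scene","top"):
    f=ctrl.grab_frame(c); cv2.imwrite(f"pics/{c}0.png",f[:,:,::-1])
    i=ctrl.camera_info(c); print(c,np.round(i["intrinsics"],1).tolist(),np.round(i["R"],3).tolist(),np.round(i["t"],3), -i["R"].T@i["t"])
    for n in("tin","lid","scoop","mug","nut0"):
        for d in ctrl.masks_of(c,n)[:2 if n!="nut0" else 6]: print(n,round(d["conf"],2),d["extent"],d["mask"].sum())
print(ctrl.get_state())
E
```

```text
scene [[376.6, 0.0, 258.1], [0.0, 376.6, 186.4], [0.0, 0.0, 1.0]] [[-0.756, -0.654, 0.014], [-0.466, 0.524, -0.713], [0.459, -0.546, -0.701]] [0.431 0.349 0.783] [0.12950725 0.52623775 0.79152944]
tin 0.64 [232.0, 218.7, 290.8, 281.2] 2373
lid 0.65 [184.4, 272.0, 192.3, 280.7] 58
lid 0.61 [346.6, 161.1, 382.4, 195.0] 852
scoop 0.72 [169.4, 262.5, 222.9, 314.3] 1126
mug 0.71 [285.8, 148.5, 349.8, 221.3] 3426
nut0 0.59 [189.1, 292.6, 197.0, 297.4] 47
nut0 0.58 [195.1, 283.8, 204.1, 294.0] 61
nut0 0.52 [184.8, 274.4, 192.8, 279.2] 53
nut0 0.43 [186.1, 285.2, 189.4, 291.2] 30
nut0 0.38 [189.5, 280.4, 200.0, 287.8] 60
top [[454.8, 0.0, 258.9], [0.0, 454.8, 186.4], [0.0, 0.0, 1.0]] [[0.007, -1.0, -0.0], [-0.977, -0.007, -0.212], [0.212, 0.002, -0.977]] [-0.053  0.613  1.129] [ 0.36097476 -0.05121447  1.23280598]
tin 0.62 [179.5, 218.7, 225.0, 259.2] 1616
lid 0.98 [335.1, 236.4, 390.0, 277.8] 1645
scoop 0.79 [124.4, 197.4, 152.0, 246.2] 693
nut0 0.61 [129.9, 220.4, 137.0, 224.3] 42
nut0 0.45 [130.8, 206.4, 139.4, 210.7] 47
{'t': 0.6, 'q': array([ 1.18699415e+00,  5.26659552e-02,  1.61288037e+00,  4.92860550e-06,
        1.47596414e+00, -1.19003256e-01]), 'qd': array([-0.00109146, -0.00048577, -0.00186868, -0.000291  ,  0.00124729,
        0.00039539]), 'tau': array([-1.17440111e-03, -3.93409431e+01, -3.70231104e+01, -2.07609810e-04,
        5.36290045e-04, -7.59000841e-06]), 'tcp_pos': array([0.16357186, 0.60321455, 0.24533645]), 'tcp_rot': array([ 7.94265590e-01,  6.07570712e-01,  3.41285653e-05, -2.30301267e-05]), 'wrist_force': array([-0.67045916, -0.78111899, -0.32617777]), 'ft_torque': array([-0.02188664,  0.00467735, -0.00596046]), 'finger_gap': 0.08528870919360856}
```

Run:
```python
import cv2,numpy as np
a=cv2.imread("pics/top0.png");cv2.imwrite("pics/top0c.png",cv2.resize(a[150:300,90:410],None,fx=2.5,fy=2.5,interpolation=2))
a=cv2.imread("pics/scene0.png");cv2.imwrite("pics/scene0c.png",cv2.resize(a,None,fx=1.5,fy=1.5,interpolation=2))
```

```text
(no output)
```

View pics/top0c.png

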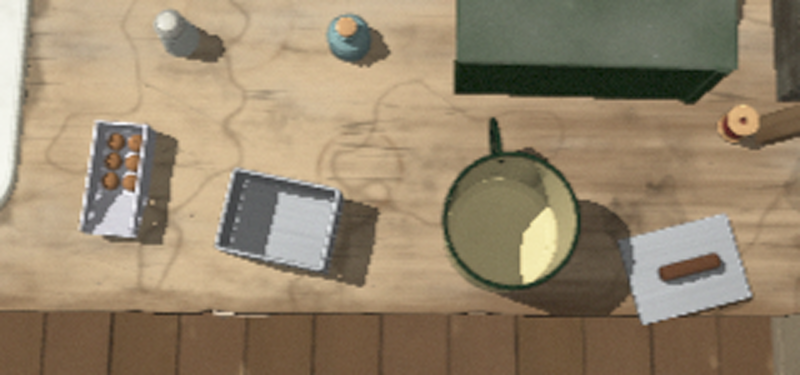

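View pics/scene0c.png

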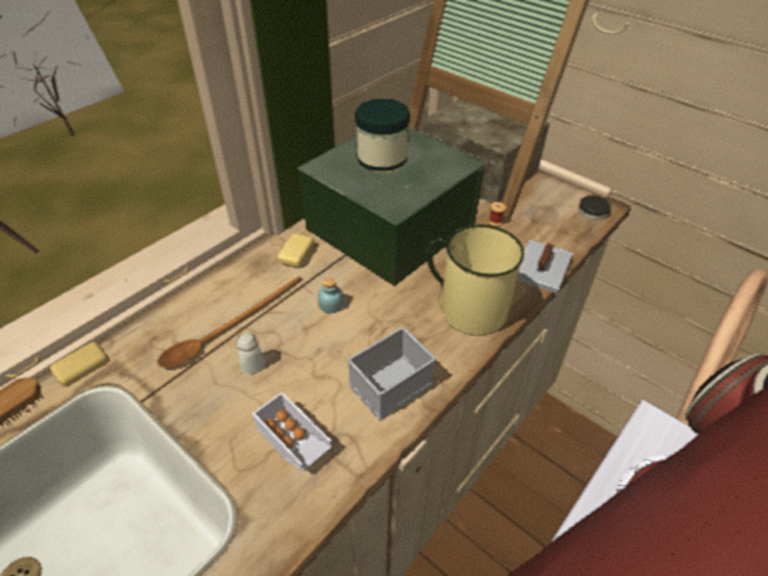

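```bash
cat > h.py <<'E'
from workcell import ctrl
import cv2,numpy as np
def ray(c,px,z):
    i=ctrl.camera_info(c);K,R,t=map(np.array,(i["intrinsics"],i["R"],i["t"]));o=-R.T@t
    p=np.atleast_2d(px);d=np.c_[p,np.ones(len(p))]@np.linalg.inv(K).T@R
    return (o+d*((z-o[2])/d[:,2])[:,None])
def proj(c,X):
    i=ctrl.camera_info(c);K,R,t=map(np.array,(i["intrinsics"],i["R"],i["t"]));p=(X@R.T+t)@K.T
    return p[:,:2]/p[:,2:]
E
python3 - <<'E'
from h import *
def fit(name,px,z):
    P=ray("top",np.array(px)/2.5+[90,150],z)[:,:2]; 
    r=cv2.minAreaRect((P*1000).astype(np.float32)); print(name,np.round(P,3).tolist(),[np.round(v,1) for v in r])
fit("tin",[(235,170),(341,187),(325,271),(218,248)],.075)
fit("scoop",[(95,122),(149,124),(136,238),(81,232)],.045)
fit("lid",[(622,243),(725,215),(750,296),(645,323)],.0135)
fit("mugrim",[(443,222),(581,222),(511,155),(511,289)],.16)
fit("handle",[(662,272),(720,260)],.042)
# masks, fit
for c in("top","scene"):
  for n in("lid","tin","scoop","mug"):
    ctrl.grab_frame(c)
    for d in ctrl.masks_of(c,n)[:1]:
        pts=np.argwhere(d["mask"])[:,::-1].astype(np.float32); b=cv2.minAreaRect(pts); print(c,n,round(d["conf"],2),[np.round(v,1) for v in b], np.round(cv2.boxPoints(b),1).tolist())
        np.save(f"{c}_{n}.npy",d["mask"])
E
```

```text
tin [[0.527, 0.142], [0.51, 0.033], [0.425, 0.048], [0.448, 0.156]] [array([477.1,  95.1]), array([111. ,  86.3]), np.float64(80.5)]
scoop [[0.582, 0.298], [0.58, 0.241], [0.46, 0.247], [0.465, 0.305]] [array([521.5, 273.1]), array([ 57.9, 120.8]), np.float64(86.9)]
lid [[0.46, -0.263], [0.491, -0.374], [0.406, -0.397], [0.377, -0.285]] [array([ 433.9, -329.7]), array([ 88.2, 115.5]), np.float64(14.6)]
mugrim [[0.467, -0.07], [0.468, -0.2], [0.531, -0.134], [0.405, -0.133]] [array([ 467.5, -134.7]), array([91. , 92.8]), np.float64(44.8)]
handle [[0.429, -0.299], [0.441, -0.359]] [array([ 434.9, -329.1]), array([62.,  0.]), np.float64(101.9)]
top lid 0.57 [array([362.8, 257.3]), array([35.3, 45.4]), np.float64(75.4)] [[336.3999938964844, 245.89999389648438], [380.29998779296875, 234.5], [389.20001220703125, 268.6000061035156], [345.29998779296875, 280.0]]
top tin 0.58 [array([201.4, 237.3]), array([47. , 35.5]), np.float64(11.9)] [[174.8000030517578, 249.8000030517578], [182.10000610351562, 215.10000610351562], [228.10000610351562, 224.6999969482422], [220.6999969482422, 259.5]]
top m
[... 272 characters left out ...]
44, 157.3000030517578], [382.29998779296875, 167.10000610351562], [372.6000061035156, 196.1999969482422]]
scene tin 0.77 [array([261.2, 247. ]), array([45.8, 57.4]), np.float64(56.3)] [[224.60000610351562, 243.89999389648438], [272.3999938964844, 212.10000610351562], [297.79998779296875, 250.1999969482422], [250.0, 282.0]]
scene scoop 0.98 [array([193.3, 287.8]), array([52.3, 30.4]), np.float64(45.0)] [[164.0, 280.0], [185.5, 258.5], [222.5, 295.5], [201.0, 317.0]]
scene mug 0.65 [array([321.4, 185.4]), array([72.9, 63.7]), np.float64(74.1)] [[280.70001220703125, 159.10000610351562], [342.0, 141.60000610351562], [362.1000061035156, 211.6999969482422], [300.79998779296875, 229.1999969482422]]
```

Call:
{"method": "servo_tool", "body": {
  "targets": [
    [[0,0,-0.04],0,0],
    [[0,0,-0.08],0,0],
    [[0,0,-0.12],0,0],
    [[0,0,-0.16],0,0],
    [[0,0,-0.2],0,0],
    [[0,0,-0.24],0,0],
    [[0,0,-0.28],0,0],
    [[0,0,-0.32],0,0]
  ]
}}

```text
t: 2.07
tcp_pos: [0.1634, 0.6028, 0.5674]
tcp_rot: [0.794, 0.608, 0.0, -0.0]
wrist_force: [0.1, 0.2, 0.3]
finger_gap: 0.085
```

Call:
{"method": "servo_tool", "body": {
  "targets": [
    [[0,0,-0.04],0,0],
    [[0,0,-0.08],0,0],
    [[0,0,-0.12],0,0],
    [[0,0,-0.16],0,0],
    [[0,0,-0.2],0,0],
    [[0,0,-0.24],0,0],
    [[0,0,-0.28],0,0],
    [[0,0,-0.32],0,0]
  ]
}}

```text
t: 2.73
tcp_pos: [0.1568, 0.5731, 0.8232]
tcp_rot: [0.794, 0.607, -0.008, 0.003]
wrist_force: [1.5, 2.8, -2.3]
finger_gap: 0.0851
```

Run:
```python
from h import *
from scipy.spatial.transform import Rotation as R
s=ctrl.get_state(); print(s["t"],s["q"],s["tcp_pos"]); print(R.from_quat(s["tcp_rot"]).as_matrix().round(3))
```

```text
2.7333 [ 1.17727951  0.4787373   0.06556381  0.00513443  2.61506949 -0.12386371] [0.15683468 0.57305694 0.8232134 ]
[[ 0.262  0.965 -0.009]
 [ 0.965 -0.262 -0.015]
 [-0.017 -0.005 -1.   ]]
```

Call:
{"method": "servo_tool", "body": {
  "targets": [
    [[0,0,-0.3],0,0],
    [[0,0,-0.3],0,0],
    [[0,0,-0.3],0,0],
    [[0,0,-0.3],0,0],
    [[0,0,-0.3],0,0],
    [[0,0,-0.3],0,0],
    [[0,0,-0.3],0,0],
    [[0,0,-0.3],0,0]
  ]
}}

```text
t: 3.4
tcp_pos: [0.1489, 0.5427, 0.8544]
tcp_rot: [0.794, 0.607, 0.015, -0.01]
wrist_force: [0.7, -0.3, 0.3]
finger_gap: 0.0855
```

Run:
```python
from h import *
from scipy.spatial.transform import Rotation as R
s=ctrl.get_state(); print(s["t"],s["q"],s["tcp_pos"]); print(R.from_quat(s["tcp_rot"]).as_matrix().round(3))
```

```text
3.4 [ 1.16913019  0.43157575  0.05496843  0.00667545  2.61903091 -0.13049073] [0.14892157 0.54265838 0.8543527 ]
[[ 0.262  0.965  0.011]
 [ 0.964 -0.262  0.034]
 [ 0.036  0.002 -0.999]]
```

```bash
cat >> h.py <<'E'
from scipy.spatial.transform import Rotation as Ro
def to(p,ang=None):
    "shift in tool axes to reach TCP p, roll units so that tool x points at ang deg (mod 180)"
    s=ctrl.get_state();M=Ro.from_quat(s["tcp_rot"]).as_matrix()
    a=np.degrees(np.arctan2(M[1,0],M[0,0])); 
    r=0 if ang is None else -((ang-a+90)%180-90)/6
    print("t",round(s["t"],2),"pos",s["tcp_pos"].round(4),"xang",round(a,1),"z",M[:,2].round(3),"gap",round(s["finger_gap"],4),"q",s["q"].round(2))
    print("shift",(M.T@(np.array(p)-s["tcp_pos"])).round(4),"roll",round(r,2))
E
python3 -c "
from h import *
to([.534,.272,.16],93)"
```

```text
t 3.4 pos [0.1489 0.5427 0.8544] xang 74.8 z [ 0.011  0.034 -0.999] gap 0.0855 q [ 1.17  0.43  0.05  0.01  2.62 -0.13]
shift [-0.1852  0.4415  0.6888] roll -3.03
```

Call:
{"method": "servo_tool", "body": {
  "targets": [
    [[-0.009,0.022,0.034],-0.4,0],
    [[-0.018,0.044,0.068],-0.8,0],
    [[-0.028,0.066,0.103],-1.2,0],
    [[-0.037,0.088,0.137],-1.6,0],
    [[-0.046,0.11,0.172],-2.0,0],
    [[-0.055,0.132,0.206],-2.4,0],
    [[-0.064,0.154,0.24],-2.8,0],
    [[-0.073,0.176,0.275],-3.03,0]
  ]
}}

```text
t: 4.07
tcp_pos: [0.2848, 0.4476, 0.6098]
tcp_rot: [0.688, 0.726, 0.017, -0.008]
wrist_force: [0.1, 0.9, 0.4]
finger_gap: 0.0853
```

```bash
python3 -c "
from h import *
to([.534,.272,.16],93)"
```

```text
t 4.07 pos [0.2848 0.4476 0.6098] xang 93.1 z [ 0.012  0.035 -0.999] gap 0.0853 q [ 0.86 -0.15  1.21  0.02  2.05 -0.76]
shift [-0.2043  0.2332  0.4462] roll 0.02
```

Call:
{"method": "servo_tool", "body": {
  "targets": [
    [[-0.015,0.017,0.033],0,0],
    [[-0.03,0.035,0.066],0,0],
    [[-0.045,0.052,0.1],0,0],
    [[-0.06,0.07,0.133],0,0],
    [[-0.075,0.087,0.166],0,0],
    [[-0.09,0.105,0.2],0,0],
    [[-0.105,0.122,0.233],0,0],
    [[-0.122,0.14,0.268],0,0]
  ]
}}

```text
t: 4.73
tcp_pos: [0.4349, 0.3428, 0.3399]
tcp_rot: [0.688, 0.726, 0.018, -0.008]
wrist_force: [0.1, 0.5, -0.0]
finger_gap: 0.0854
```

Call:
{"method": "servo_tool", "body": {
  "targets": [
    [[-0.015,0.017,0.033],0,0],
    [[-0.03,0.035,0.066],0,0],
    [[-0.045,0.052,0.1],0,0],
    [[-0.06,0.07,0.133],0,0],
    [[-0.075,0.087,0.16],0,0],
    [[-0.082,0.092,0.177],0,0],
    [[-0.082,0.092,0.177],0,0],
    [[-0.082,0.092,0.177],0,0]
  ]
}}

```text
t: 5.4
tcp_pos: [0.5335, 0.2722, 0.1607]
tcp_rot: [0.688, 0.726, 0.017, -0.008]
wrist_force: [1.0, 0.1, 0.1]
finger_gap: 0.0852
```

```bash
python3 -c "
from h import *
to([.534,.272,.03],93)
f=ctrl.grab_frame('scene'); cv2.imwrite('pics/s1.png',cv2.resize(f[150:384,100:412,::-1],None,fx=2.5,fy=2.5,interpolation=2))"
```

```text
t 5.4 pos [0.5335 0.2722 0.1607] xang 93.1 z [ 0.011  0.036 -0.999] gap 0.0852 q [ 0.33  0.04  1.77  0.03  1.31 -1.3 ]
shift [-0.0048 -0.0012  0.1306] roll 0.01
```

View pics/s1.png

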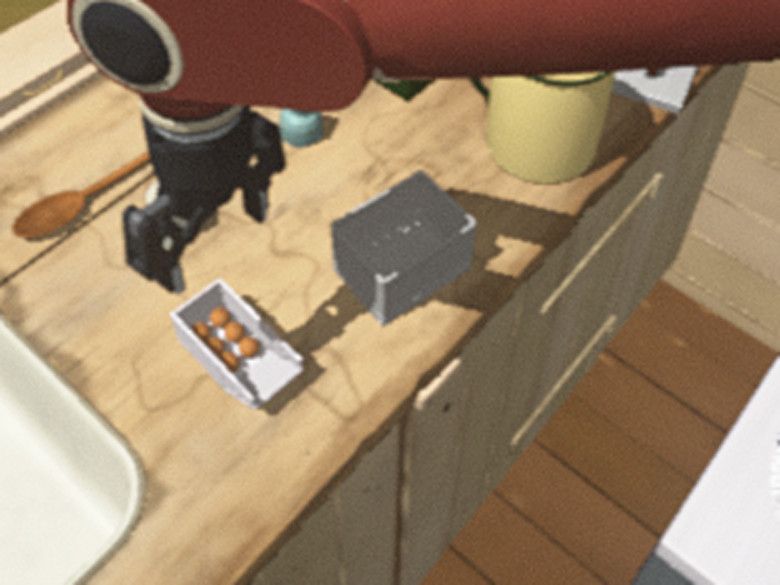

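Call:
{"method": "servo_tool", "body": {
  "targets": [
    [[-0.001,0,0.03],0,0],
    [[-0.002,0,0.06],0,0],
    [[-0.003,-0.001,0.09],0,0],
    [[-0.004,-0.001,0.115],0,0],
    [[-0.005,-0.001,0.133],0,0],
    [[-0.005,-0.001,0.133],0,0],
    [[-0.005,-0.001,0.133],0,0.3],
    [[-0.005,-0.001,0.133],0,0.6]
  ]
}}

```text
t: 6.12
tcp_pos: [0.5371, 0.2741, 0.0327]
tcp_rot: [0.687, 0.726, 0.021, -0.007]
wrist_force: [-0.2, 0.3, 0.3]
finger_gap: 0.064
```

Call:
{"method": "servo_tool", "body": {
  "targets": [
    [[0,0,0],0,0.7],
    [[0,0,0],0,0.8],
    [[0,0,0],0,0.9],
    [[0,0,0],0,0.9],
    [[0,0,0],0,0.9],
    [[0,0,0],0,0.9],
    [[0,0,0],0,0.9],
    [[0,0,0],0,0.9]
  ]
}}

```text
t: 6.78
tcp_pos: [0.5382, 0.2746, 0.034]
tcp_rot: [0.687, 0.726, 0.022, -0.006]
wrist_force: [-0.2, 0.8, 5.6]
finger_gap: 0.0567
```

Call:
{"method": "servo_tool", "body": {
  "targets": [
    [[0,0,-0.01],0,0.9],
    [[0,0,-0.03],0,0.9],
    [[0,0,-0.05],0,0.9],
    [[0,0,-0.07],0,0.9],
    [[0,0,-0.09],0,0.9],
    [[0,0,-0.11],0,0.9],
    [[0,0,-0.12],0,0.9],
    [[0,0,-0.12],0,0.9]
  ]
}}

```text
t: 7.45
tcp_pos: [0.5368, 0.27, 0.1567]
tcp_rot: [0.687, 0.726, 0.024, -0.005]
wrist_force: [0.9, 0.2, -1.4]
finger_gap: 0.0569
```

```bash
python3 -c "
from h import *
to([.50,.272,.15],3)
f=ctrl.grab_frame('scene'); cv2.imwrite('pics/s2.png',cv2.resize(f[130:334,100:412,::-1],None,fx=2.5,fy=2.5,interpolation=2))"
```

```text
t 7.45 pos [0.5368 0.27   0.1567] xang 93.2 z [ 0.025  0.041 -0.999] gap 0.0569 q [ 0.33  0.04  1.78  0.03  1.29 -1.31]
shift [ 0.0037 -0.0368  0.0059] roll -14.97
```

View pics/s2.png

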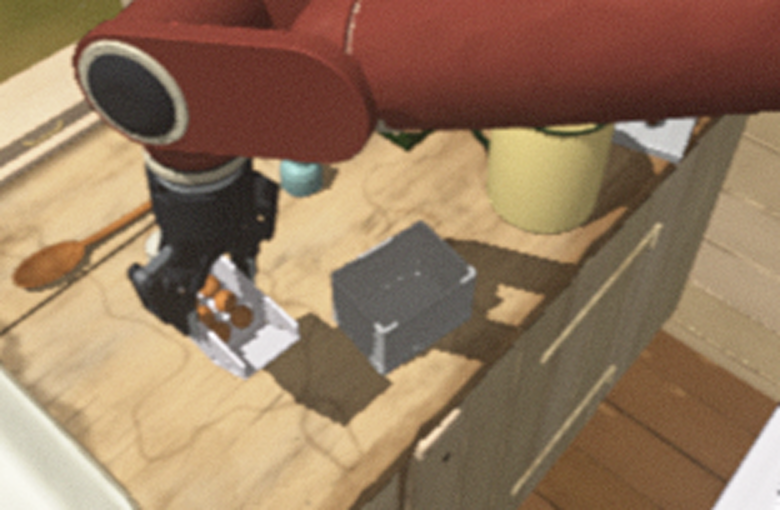

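```bash
python3 -c "
from h import *
to([.483,.1284,.15],169.5)"
```

```text
t 7.5 pos [0.5359 0.2698 0.1547] xang 93.2 z [ 0.022  0.04  -0.999] gap 0.0566 q [ 0.33  0.04  1.78  0.03  1.29 -1.31]
shift [-0.1383 -0.0606 -0.0022] roll -12.72
```

Call:
{"method": "servo_tool", "body": {
  "targets": [
    [[-0.004,-0.002,0],-0.4,0.9],
    [[-0.012,-0.005,0],-1.1,0.9],
    [[-0.022,-0.01,0],-2,0.9],
    [[-0.034,-0.015,0],-3,0.9],
    [[-0.046,-0.02,0],-4,0.9],
    [[-0.058,-0.025,0],-5,0.9],
    [[-0.069,-0.03,0],-5.8,0.9],
    [[-0.076,-0.033,0],-6.4,0.9]
  ]
}}

```text
t: 8.17
tcp_pos: [0.5052, 0.1909, 0.148]
tcp_rot: [0.409, 0.912, 0.021, 0.0]
wrist_force: [-0.3, -0.2, -2.6]
finger_gap: 0.0567
```

```bash
python3 -c "
from h import *
to([.483,.1284,.15],169.5)"
```

```text
t 8.17 pos [0.5052 0.1909 0.148 ] xang 131.8 z [ 0.017  0.039 -0.999] gap 0.0567 q [ 0.21 -0.09  1.92  0.04  1.29 -2.1 ]
shift [-0.0318 -0.058  -0.0048] roll -6.29
```

Call:
{"method": "servo_tool", "body": {
  "targets": [
    [[-0.002,-0.004,-0.001],-0.4,0.9],
    [[-0.006,-0.011,-0.002],-1.1,0.9],
    [[-0.011,-0.02,-0.003],-2.1,0.9],
    [[-0.017,-0.031,-0.004],-3.2,0.9],
    [[-0.023,-0.042,-0.005],-4.3,0.9],
    [[-0.028,-0.051,-0.005],-5.4,0.9],
    [[-0.031,-0.056,-0.005],-6.1,0.9],
    [[-0.032,-0.058,-0.005],-6.3,0.9]
  ]
}}

```text
t: 8.83
tcp_pos: [0.4814, 0.1273, 0.1475]
tcp_rot: [0.09, 0.996, 0.019, 0.005]
wrist_force: [0.0, -0.8, -2.3]
finger_gap: 0.0568
```

```bash
python3 -c "
from h import *
to([.483,.1284,.113],169.5)
a=ctrl.grab_frame('scene');b=ctrl.grab_frame('top')
a=cv2.resize(a[150:310,170:350,::-1],(540,480),interpolation=2);b=cv2.resize(b[180:280,130:250,::-1],(576,480),interpolation=2)
cv2.imwrite('pics/s3.png',cv2.resize(np.hstack([a,b]),(800,344)))"
```

```text
t 8.83 pos [0.4814 0.1273 0.1475] xang 169.6 z [ 0.013  0.038 -0.999] gap 0.0568 q [ 0.09 -0.19  2.01  0.04  1.3  -2.88]
shift [-0.0012  0.      0.0346] roll 0.02
```

View pics/s3.png

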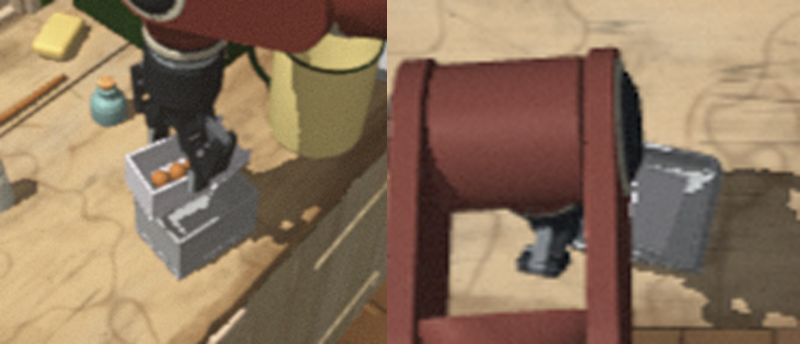

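Call:
{"method": "servo_tool", "body": {
  "targets": [
    [[-0.001,0,0.006],0,0.9],
    [[-0.001,0,0.012],0,0.9],
    [[-0.001,0,0.018],0,0.9],
    [[-0.001,0,0.024],0,0.9],
    [[-0.001,0,0.029],0,0.9],
    [[-0.001,0,0.033],0,0.9],
    [[-0.001,0,0.034],0,0.9],
    [[-0.001,0,0.034],0,0.9]
  ]
}}

```text
t: 9.6
tcp_pos: [0.4828, 0.1289, 0.1134]
tcp_rot: [0.092, 0.996, 0.02, 0.005]
wrist_force: [-0.6, -0.1, -2.7]
finger_gap: 0.0567
```

```bash
python3 -c "
from h import *
to([.483,.1284,.110],169.5);print(ctrl.get_state()['wrist_force'])
a=ctrl.grab_frame('scene')
cv2.imwrite('pics/s4.png',cv2.resize(a[170:310,180:350,::-1],None,fx=4,fy=4,interpolation=2))"
```

```text
t 9.6 pos [0.4828 0.1289 0.1134] xang 169.5 z [ 0.013  0.038 -0.999] gap 0.0567 q [ 0.09 -0.14  2.03  0.04  1.24 -2.88]
shift [-0.0002 -0.0006  0.0033] roll -0.0
[-0.57654113 -0.06952708 -2.69702726]
```

View pics/s4.png

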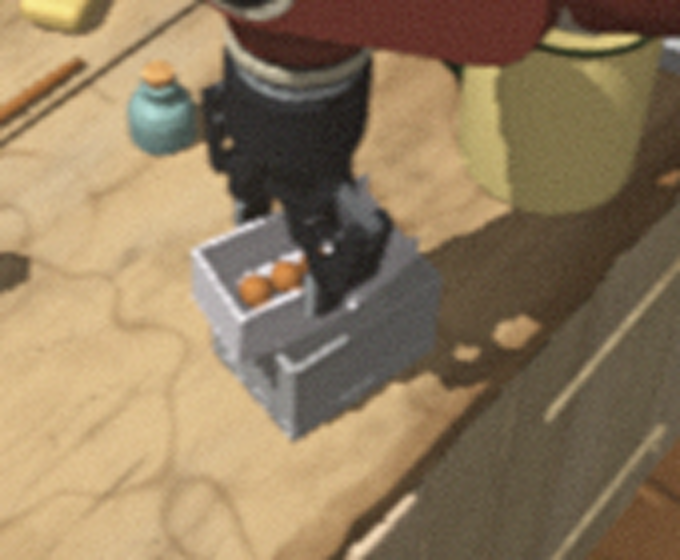

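Call:
{"method": "servo_tool", "body": {
  "targets": [
    [[0,0,0.001],0,0.9],
    [[0,0,0.002],0,0.9],
    [[0,0,0.003],0,0.9],
    [[0,0,0.004],0,0.9],
    [[0,0,0.005],0,0.9],
    [[0,0,0.006],0,0.9],
    [[0,0,0.007],0,0.9],
    [[0,0,0.007],0,0.9]
  ]
}}

```text
t: 10.32
tcp_pos: [0.4837, 0.1289, 0.1083]
tcp_rot: [0.092, 0.996, 0.019, 0.005]
wrist_force: [-4.3, -2.3, 6.8]
finger_gap: 0.0568
```

Call:
{"method": "servo_tool", "body": {
  "targets": [
    [[0,0,0.001],0,0.9],
    [[0,0,0.002],0,0.9],
    [[0,0,0.003],0,0.9],
    [[0,0,0.004],0,0.9],
    [[0,0,0.005],0,0.9],
    [[0,0,0.006],0,0.9],
    [[0,0,0.007],0,0.9],
    [[0,0,0.007],0,0.9]
  ]
}}

```text
t: 10.98
tcp_pos: [0.4874, 0.1301, 0.1066]
tcp_rot: [0.092, 0.996, 0.021, 0.009]
wrist_force: [-1.9, -0.2, 15.7]
finger_gap: 0.0551
```

```bash
python3 -c "
from h import *
to([.483,.1284,.110],169.5);print(ctrl.get_state()['wrist_force'])
a=ctrl.grab_frame('scene')
cv2.imwrite('pics/s5.png',cv2.resize(a[170:310,180:350,::-1],None,fx=4,fy=4,interpolation=2))"
```

```text
t 10.98 pos [0.4874 0.1301 0.1066] xang 169.5 z [ 0.021  0.04  -0.999] gap 0.0551 q [ 0.09 -0.13  2.03  0.04  1.21 -2.88]
shift [ 0.004  -0.0023 -0.0036] roll -0.01
[-1.86339335 -0.20973102 15.65705289]
```

View pics/s5.png

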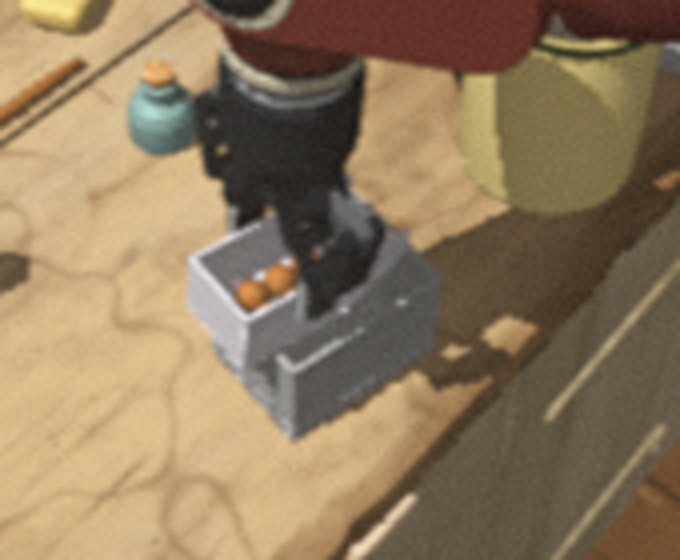

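Call:
{"method": "servo_tool", "body": {
  "targets": [
    [[0,0,-0.002],0,0.9],
    [[0,0,-0.003],0,0.9],
    [[0,0,-0.003],0,0.9],
    [[0,0,-0.003],0,0.3],
    [[0,0,-0.003],0,0],
    [[0,0,-0.003],0,0],
    [[0,0,-0.003],0,0],
    [[0,0,-0.003],0,0]
  ]
}}

```text
t: 11.7
tcp_pos: [0.4873, 0.1299, 0.1094]
tcp_rot: [0.092, 0.996, 0.021, 0.009]
wrist_force: [0.1, 0.6, -0.2]
finger_gap: 0.0855
```

```bash
python3 -c "
from h import *
to([.483,.1284,.110],169.5);print(ctrl.get_state()['wrist_force'])
a=ctrl.grab_frame('scene')
cv2.imwrite('pics/s6.png',cv2.resize(a[170:310,180:350,::-1],None,fx=4,fy=4,interpolation=2))"
```

```text
t 11.7 pos [0.4873 0.1299 0.1094] xang 169.5 z [ 0.021  0.04  -0.999] gap 0.0855 q [ 0.09 -0.13  2.03  0.04  1.22 -2.88]
shift [ 0.0039 -0.0023 -0.0007] roll -0.01
[ 0.07655384  0.61030214 -0.20642685]
```

View pics/s6.png

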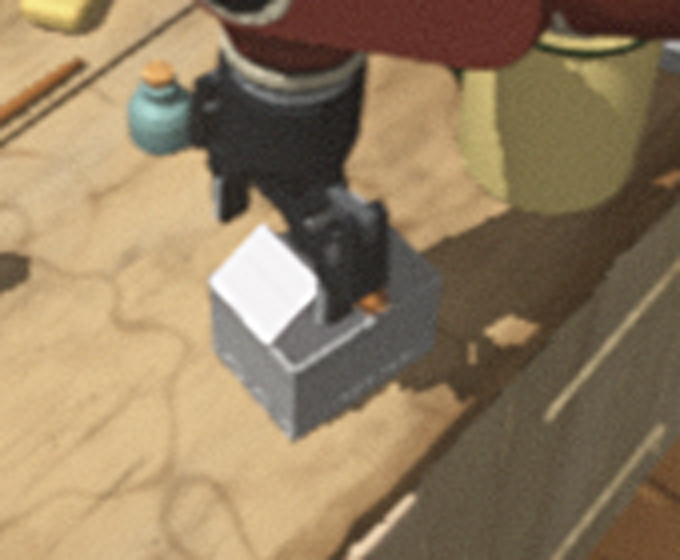

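```bash
python3 -c "
from h import *
to([.484,.118,.092],169.5)
for n in ('nut0','tin','scoop'):
  for d in ctrl.masks_of('scene',n): print(n,round(d['conf'],2),d['extent'])"
```

```text
t 11.75 pos [0.4873 0.13   0.1095] xang 169.5 z [ 0.021  0.04  -0.999] gap 0.0855 q [ 0.09 -0.13  2.03  0.04  1.22 -2.88]
shift [ 0.0013 -0.0131  0.0169] roll -0.01
tin 0.87 [233.5, 230.9, 289.9, 280.8]
scoop 0.71 [233.1, 229.0, 275.8, 262.6]
```

Call:
{"method": "servo_tool", "body": {
  "targets": [
    [[0,-0.006,0],0,0],
    [[0.001,-0.013,0],0,0],
    [[0.001,-0.013,0.006],0,0],
    [[0.001,-0.013,0.012],0,0],
    [[0.001,-0.013,0.017],0,0],
    [[0.001,-0.013,0.017],0,0.3],
    [[0.001,-0.013,0.017],0,0.6],
    [[0.001,-0.013,0.017],0,0.9]
  ]
}}

```text
t: 12.57
tcp_pos: [0.4844, 0.1181, 0.0922]
tcp_rot: [0.092, 0.996, 0.021, 0.009]
wrist_force: [-0.3, -1.1, -0.6]
finger_gap: 0.055
```

Call:
{"method": "servo_tool", "body": {
  "targets": [
    [[0,0,0],0,0.9],
    [[0,0,0],0,0.9],
    [[0,0,0],0,0.9],
    [[0,0,0],0,0.9],
    [[0,0,-0.005],0,0.9],
    [[0,0,-0.015],0,0.9],
    [[0,0,-0.025],0,0.9],
    [[0,0,-0.03],0,0.9]
  ]
}}

```text
t: 13.23
tcp_pos: [0.4849, 0.117, 0.1245]
tcp_rot: [0.091, 0.996, 0.021, 0.01]
wrist_force: [0.9, -0.3, -1.1]
finger_gap: 0.0553
```

Call:
{"method": "servo_tool", "body": {
  "targets": [
    [[0,0,-0.01],0,0.9],
    [[0,0,-0.02],0,0.9],
    [[0,0,-0.03],0,0.9],
    [[0,0,-0.04],0,0.9],
    [[0,0,-0.05],0,0.9],
    [[0,0,-0.06],0,0.9],
    [[0,0,-0.07],0,0.9],
    [[0,0,-0.07],0,0.9]
  ]
}}

```text
t: 13.9
tcp_pos: [0.4845, 0.1142, 0.1974]
tcp_rot: [0.091, 0.995, 0.022, 0.012]
wrist_force: [0.4, 0.7, -1.5]
finger_gap: 0.055
```

```bash
python3 -c "
from h import *
to([.484,.118,.092],169.5)
a=ctrl.grab_frame('scene')
cv2.imwrite('pics/s7.png',cv2.resize(a[150:310,170:350,::-1],None,fx=4,fy=3.75,interpolation=2))"
```

```text
t 13.9 pos [0.4845 0.1142 0.1974] xang 169.5 z [ 0.029  0.041 -0.999] gap 0.055 q [ 0.06 -0.25  1.98  0.04  1.38 -2.9 ]
shift [ 0.0034 -0.0011  0.1054] roll -0.0
```

View pics/s7.png

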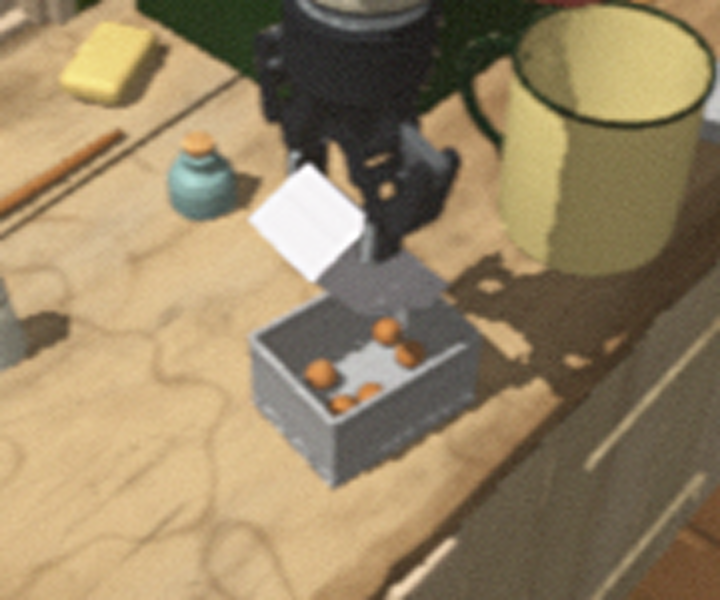

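```bash
python3 -c "
from h import *
to([.495,.302,.197],169.5)"
```

```text
t 13.95 pos [0.484  0.1142 0.1961] xang 169.5 z [ 0.027  0.041 -0.999] gap 0.0549 q [ 0.06 -0.25  1.98  0.04  1.38 -2.9 ]
shift [0.0235 0.1865 0.0071] roll -0.0
```

Call:
{"method": "servo_tool", "body": {
  "targets": [
    [[0.002,0.015,0],0,0.9],
    [[0.005,0.04,0.001],0,0.9],
    [[0.008,0.065,0.003],0,0.9],
    [[0.011,0.09,0.004],0,0.9],
    [[0.015,0.12,0.005],0,0.9],
    [[0.019,0.15,0.006],0,0.9],
    [[0.022,0.175,0.007],0,0.9],
    [[0.0235,0.186,0.007],0,0.9]
  ]
}}

```text
t: 14.62
tcp_pos: [0.4942, 0.3039, 0.196]
tcp_rot: [0.09, 0.996, 0.022, 0.011]
wrist_force: [1.1, 0.5, -0.8]
finger_gap: 0.0548
```

Call:
{"method": "servo_tool", "body": {
  "targets": [
    [[0,0,0.01],0,0.9],
    [[0,0,0.025],0,0.9],
    [[0,0,0.04],0,0.9],
    [[0,0,0.055],0,0.9],
    [[0,0,0.07],0,0.9],
    [[0,0,0.08],0,0.9],
    [[0,0,0.085],0,0.9],
    [[0,0,0.085],0,0.9]
  ]
}}

```text
t: 15.28
tcp_pos: [0.4953, 0.3063, 0.1089]
tcp_rot: [0.091, 0.996, 0.021, 0.009]
wrist_force: [-0.3, -0.3, -1.0]
finger_gap: 0.055
```

```bash
python3 -c "
from h import *
to([.495,.302,.05],169.5)
print(ctrl.get_state()['wrist_force'])
a=ctrl.grab_frame('scene')
for n in ('nut0','tin','scoop'):
  for d in ctrl.masks_of('scene',n): print(n,round(d['conf'],2),d['extent'])
a=ctrl.grab_frame('top')
for n in ('nut0','tin','scoop'):
  for d in ctrl.masks_of('top',n): print(n,round(d['conf'],2),d['extent'])
"
```

```text
t 15.28 pos [0.4953 0.3063 0.1089] xang 169.6 z [ 0.022  0.039 -0.999] gap 0.055 q [ 0.41  0.05  1.85  0.03  1.2  -2.56]
shift [ 0.0004 -0.0068  0.0587] roll 0.01
[-0.27066167 -0.28318851 -1.01985903]
nut0 0.41 [261.1, 235.9, 270.7, 238.1]
nut0 0.37 [246.6, 246.3, 254.6, 255.5]
tin 0.68 [229.6, 223.5, 292.2, 279.8]
scoop 0.94 [166.1, 273.5, 222.6, 311.3]
nut0 0.62 [199.4, 241.4, 208.2, 244.1]
nut0 0.43 [192.1, 237.5, 199.7, 240.2]
nut0 0.39 [199.1, 226.8, 205.4, 231.4]
tin 0.82 [175.7, 216.3, 226.4, 258.1]
tin 0.73 [190.2, 238.7, 197.1, 244.2]
tin 0.4 [197.7, 224.7, 205.9, 229.8]
scoop 0.9 [119.4, 217.8, 144.3, 244.8]
```

Call:
{"method": "servo_tool", "body": {
  "targets": [
    [[0,0,0.006],0,0.9],
    [[0,0,0.012],0,0.9],
    [[0,0,0.018],0,0.9],
    [[0,0,0.024],0,0.9],
    [[0,0,0.03],0,0.9],
    [[0,0,0.035],0,0.9],
    [[0,0,0.04],0,0.9],
    [[0,0,0.04],0,0.9]
  ]
}}

```text
t: 16.35
tcp_pos: [0.5024, 0.3166, 0.0811]
tcp_rot: [0.091, 0.995, 0.03, 0.016]
wrist_force: [-4.8, 13.0, 26.2]
finger_gap: 0.0547
```

Call:
{"method": "servo_tool", "body": {
  "targets": [
    [[0,-0.002,-0.003],0,0.9],
    [[0,-0.004,-0.006],0,0.9],
    [[0,-0.005,-0.008],0,0.9],
    [[0,-0.005,-0.008],0,0.9],
    [[0,-0.005,-0.008],0,0.9],
    [[0,-0.005,-0.008],0,0.9],
    [[0,-0.005,-0.008],0,0.9],
    [[0,-0.005,-0.008],0,0.9]
  ]
}}

```text
t: 17.02
tcp_pos: [0.5008, 0.3108, 0.0879]
tcp_rot: [0.091, 0.995, 0.03, 0.015]
wrist_force: [0.6, 0.5, -1.5]
finger_gap: 0.0548
```

Call:
{"method": "servo_tool", "body": {
  "targets": [
    [[0,0,0.001],0,0.6],
    [[0,0,0.001],0,0],
    [[0,0,0.001],0,0],
    [[0,0,0.001],0,0],
    [[0,0,-0.01],0,0],
    [[0,0,-0.03],0,0],
    [[0,0,-0.06],0,0],
    [[0,0,-0.09],0,0]
  ]
}}

```text
t: 17.68
tcp_pos: [0.497, 0.3054, 0.1788]
tcp_rot: [0.091, 0.995, 0.03, 0.015]
wrist_force: [1.6, 0.1, 0.1]
finger_gap: 0.0855
```

Call:
{"method": "servo_tool", "body": {
  "targets": [
    [[0,-0.03,-0.03],0,0],
    [[0,-0.06,-0.06],0,0],
    [[0,-0.09,-0.08],0,0],
    [[0,-0.12,-0.1],0,0],
    [[0,-0.15,-0.12],0,0],
    [[0,-0.18,-0.12],0,0],
    [[0,-0.21,-0.12],0,0],
    [[0,-0.24,-0.12],0,0]
  ]
}}

```text
t: 18.35
tcp_pos: [0.4491, 0.0619, 0.2858]
tcp_rot: [0.091, 0.995, 0.03, 0.016]
wrist_force: [0.6, 0.1, -0.1]
finger_gap: 0.0856
```

```bash
python3 -c "
from h import *
to([.434,-.33,.25],14)
a=ctrl.grab_frame('scene');b=ctrl.grab_frame('top')
cv2.imwrite('pics/top8.png',b[:,:,::-1]);cv2.imwrite('pics/sc8.png',a[:,:,::-1])
a=cv2.resize(a[190:340,130:330,::-1],(600,450),interpolation=2)[:, :]
b=cv2.resize(b[190:280,110:240,::-1],(600,415),interpolation=2)
cv2.imwrite('pics/s8.png',cv2.resize(np.vstack([a,b]),(416,600)))"
```

```text
t 18.35 pos [0.4491 0.0619 0.2858] xang 169.5 z [ 0.038  0.056 -0.998] gap 0.0856 q [-0.06 -0.43  1.97  0.06  1.57 -3.02]
shift [-0.0557 -0.3896  0.0133] roll -4.09
```

View pics/s8.png

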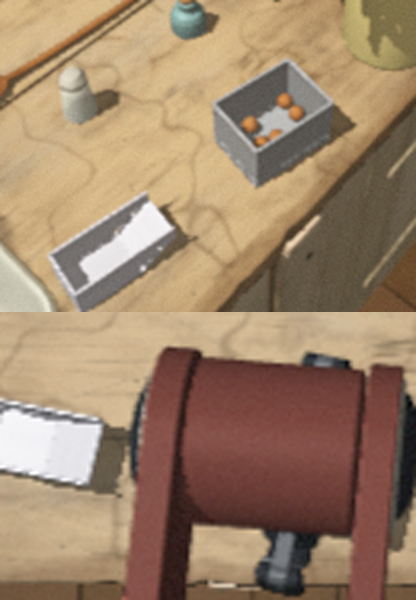

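Call:
{"method": "servo_tool", "body": {
  "targets": [
    [[0,0,0],1.1,0],
    [[-0.003,-0.019,0.001],2.2,0],
    [[-0.006,-0.037,0.001],3.3,0],
    [[-0.009,-0.056,0.002],4.4,0],
    [[-0.011,-0.074,0.002],5.5,0],
    [[-0.014,-0.093,0.003],6.6,0],
    [[-0.016,-0.111,0.003],7.7,0],
    [[-0.018,-0.13,0.004],8.8,0]
  ]
}}

```text
t: 19.12
tcp_pos: [0.4429, -0.0707, 0.2747]
tcp_rot: [0.528, 0.848, 0.033, 0.002]
wrist_force: [0.0, -0.2, 0.6]
finger_gap: 0.0854
```

Run:
```python
from h import *
to([.434,-.33,.25],14)
f=ctrl.grab_frame('top'); cv2.imwrite('pics/top9.png',f[:,:,::-1])
for d in ctrl.masks_of('top','lid')[:1]:
    b=cv2.minAreaRect(np.argwhere(d["mask"])[:,::-1].astype(np.float32)); P=ray("top",cv2.boxPoints(b),.012)[:,:2]; print(d["conf"],P.mean(0),[np.round(v,3) for v in cv2.minAreaRect((P*1000).astype(np.float32))])
# handle: brown pixels
hsv=cv2.cvtColor(f,cv2.COLOR_RGB2HSV)[230:285,330:395]; sub=f[230:285,330:395].astype(int)
m=((sub[:,:,0]-sub[:,:,2])>45)&(sub[:,:,0]<150); ys,xs=np.nonzero(m)
for l in [cv2.connectedComponentsWithStats(m.astype(np.uint8))]:
    st=l[2];k=[i for i in range(1,l[0]) if 25<st[i,4]<250];
    for i in k:
        pts=np.argwhere(l[1]==i)[:,::-1]+[330,230]; W=ray("top",pts,.042)[:,:2]; c=W.mean(0); u,s,v=np.linalg.svd(W-c,full_matrices=False); print(st[i],c,v[0],np.ptp((W-c)@v[0]),np.ptp((W-c)@v[1]))
```

```text
t 19.12 pos [ 0.4429 -0.0707  0.2747] xang 116.2 z [ 0.038  0.055 -0.998] gap 0.0854 q [-0.36 -0.43  1.98  0.06  1.57 -2.39]
shift [-0.2294 -0.1233  0.0101] roll -12.97
0.87 [ 0.43408057 -0.32633284] [array([ 434.321, -326.793]), array([ 94.881, 126.502]), np.float64(14.023)]
[ 7  0 25 13 79] [ 0.49245465 -0.28266355] [ 0.39731486 -0.91768235] 0.057025469853461 0.038648606374919584
[ 24  22  23   9 100] [ 0.43590713 -0.32656144] [ 0.24226047 -0.97021125] 0.059830991750177594 0.01117268217036059
[48 39 17  7 68] [ 0.39278461 -0.38312226] [ 0.19863003 -0.98007454] 0.04356370861854568 0.01620011314150324
[  0  47  20   8 143] [ 0.37274661 -0.25493043] [-0.05304629 -0.99859205] 0.048929842604339226 0.019733928256717295
```

Call:
{"method": "servo_tool", "body": {
  "targets": [
    [[-0.014,-0.008,0],1.1,0],
    [[-0.028,-0.015,0],2.2,0],
    [[-0.043,-0.023,0],3.3,0],
    [[-0.057,-0.031,0],4.4,0],
    [[-0.071,-0.039,0],5.5,0],
    [[-0.086,-0.046,0],6.6,0],
    [[-0.1,-0.054,0],7.7,0],
    [[-0.115,-0.062,0],8.8,0]
  ]
}}

```text
t: 19.88
tcp_pos: [0.4387, -0.2015, 0.2676]
tcp_rot: [0.851, 0.525, 0.031, -0.013]
wrist_force: [-0.2, 0.7, -0.4]
finger_gap: 0.0855
```

```bash
python3 -c "
from h import *
to([.435,-.327,.25],14)"
```

```text
t 19.88 pos [ 0.4387 -0.2015  0.2676] xang 63.4 z [ 0.038  0.054 -0.998] gap 0.0855 q [-0.62 -0.32  1.91  0.07  1.55 -1.73]
shift [-0.1147  0.0529  0.0105] roll 8.23
```

Call:
{"method": "servo_tool", "body": {
  "targets": [
    [[-0.015,0.007,0.001],1.1,0],
    [[-0.03,0.014,0.002],2.2,0],
    [[-0.045,0.021,0.004],3.3,0],
    [[-0.06,0.028,0.005],4.4,0],
    [[-0.075,0.035,0.006],5.5,0],
    [[-0.09,0.042,0.007],6.6,0],
    [[-0.105,0.049,0.009],7.7,0],
    [[-0.115,0.053,0.01],8.23,0]
  ]
}}

```text
t: 20.55
tcp_pos: [0.4359, -0.3274, 0.251]
tcp_rot: [0.992, 0.121, 0.023, -0.025]
wrist_force: [-0.3, 0.1, 0.2]
finger_gap: 0.0853
```

```bash
python3 -c "
from h import *
to([.435,-.327,.1],14)
to([.435,-.327,.04],14)"
```

```text
t 20.55 pos [ 0.4359 -0.3274  0.251 ] xang 13.8 z [ 0.039  0.054 -0.998] gap 0.0853 q [-0.81 -0.14  1.79  0.07  1.5  -1.06]
shift [-0.0084  0.0059  0.1507] roll -0.03
t 20.55 pos [ 0.4359 -0.3274  0.251 ] xang 13.8 z [ 0.039  0.054 -0.998] gap 0.0853 q [-0.81 -0.14  1.79  0.07  1.5  -1.06]
shift [-0.0114  0.0085  0.2105] roll -0.03
```

Call:
{"method": "servo_tool", "body": {
  "targets": [
    [[-0.001,0.001,0.03],0,0],
    [[-0.003,0.002,0.06],0,0],
    [[-0.005,0.004,0.09],0,0],
    [[-0.006,0.005,0.12],0,0],
    [[-0.008,0.006,0.15],0,0],
    [[-0.009,0.007,0.17],0,0],
    [[-0.01,0.007,0.18],0,0],
    [[-0.01,0.007,0.18],0,0]
  ]
}}

```text
t: 21.22
tcp_pos: [0.4342, -0.3247, 0.0682]
tcp_rot: [0.992, 0.122, 0.021, -0.027]
wrist_force: [0.8, 0.9, -0.4]
finger_gap: 0.0856
```

```bash
python3 -c "
from h import *
to([.435,-.327,.037],14)
f=ctrl.grab_frame('scene')
cv2.imwrite('pics/s9.png',cv2.resize(f[110:210,290:410,::-1],None,fx=5,fy=5,interpolation=2))"
```

```text
t 21.22 pos [ 0.4342 -0.3247  0.0682] xang 13.9 z [ 0.036  0.058 -0.998] gap 0.0856 q [-0.81  0.04  1.94  0.07  1.18 -1.08]
shift [-0.0013  0.004   0.031 ] roll -0.01
```

View pics/s9.png

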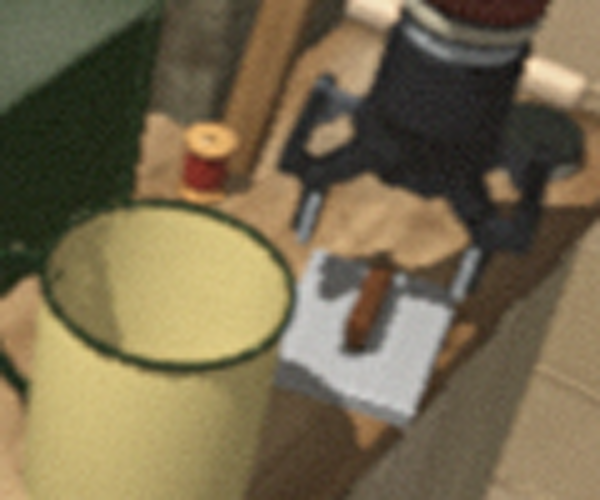

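Call:
{"method": "servo_tool", "body": {
  "targets": [
    [[-0.001,0.002,0.01],0,0],
    [[-0.001,0.004,0.02],0,0],
    [[-0.001,0.004,0.028],0,0],
    [[-0.001,0.004,0.031],0,0],
    [[-0.001,0.004,0.031],0,0.3],
    [[-0.001,0.004,0.031],0,0.6],
    [[-0.001,0.004,0.031],0,1],
    [[-0.001,0.004,0.031],0,1]
  ]
}}

```text
t: 21.93
tcp_pos: [0.4366, -0.3286, 0.0397]
tcp_rot: [0.992, 0.122, 0.023, -0.025]
wrist_force: [0.1, -0.0, -0.0]
finger_gap: 0.0387
```

Call:
{"method": "servo_tool", "body": {
  "targets": [
    [[0,0,0],0,1],
    [[0,0,0],0,1],
    [[0,0,0],0,1],
    [[0,0,0],0,1],
    [[0,0,0],0,1],
    [[0,0,0],0,1],
    [[0,0,0],0,1],
    [[0,0,0],0,1]
  ]
}}

```text
t: 22.6
tcp_pos: [0.4369, -0.3291, 0.0408]
tcp_rot: [0.992, 0.122, 0.023, -0.024]
wrist_force: [-1.0, 2.0, 5.7]
finger_gap: 0.0144
```

```bash
python3 -c "
from h import *
to([.435,-.327,.29],14); print(ctrl.get_state()['wrist_force'])"
```

```text
t 22.6 pos [ 0.4369 -0.3291  0.0408] xang 13.9 z [ 0.039  0.054 -0.998] gap 0.0144 q [-0.81  0.09  1.94  0.07  1.12 -1.09]
shift [ 0.0113 -0.0132 -0.2487] roll -0.01
[-0.98981814  1.99567299  5.67766272]
```

Call:
{"method": "servo_tool", "body": {
  "targets": [
    [[0,0,-0.01],0,1],
    [[0.001,-0.001,-0.035],0,1],
    [[0.002,-0.003,-0.06],0,1],
    [[0.004,-0.005,-0.09],0,1],
    [[0.006,-0.007,-0.12],0,1],
    [[0.008,-0.009,-0.15],0,1],
    [[0.009,-0.011,-0.18],0,1],
    [[0.01,-0.012,-0.2],0,1]
  ]
}}

```text
t: 23.27
tcp_pos: [0.4363, -0.3262, 0.245]
tcp_rot: [0.992, 0.122, 0.024, -0.023]
wrist_force: [0.9, -0.5, -0.7]
finger_gap: 0.0146
```

```bash
python3 -c "
from h import *
to([.477,.095,.28],-10.5); print(ctrl.get_state()['wrist_force'])
f=ctrl.grab_frame('top'); cv2.imwrite('pics/top10.png',f[:,:,::-1])
for c in('top','scene'):
  if c=='scene': ctrl.grab_frame(c)
  for n in ('tin','lid'):
    for d in ctrl.masks_of(c,n)[:1]: print(c,n,d['conf'],d['extent'])
"
```

```text
t 23.27 pos [ 0.4363 -0.3262  0.245 ] xang 13.9 z [ 0.042  0.051 -0.998] gap 0.0146 q [-0.81 -0.14  1.8   0.07  1.49 -1.06]
shift [ 0.1425 -0.3998 -0.0116] roll 4.07
[ 0.9424242  -0.45655415 -0.70008608]
top lid 0.61 [349.9, 230.2, 386.8, 267.7]
scene tin 0.83 [231.1, 219.8, 291.1, 280.3]
scene lid 0.95 [353.8, 105.1, 400.2, 142.0]
```

```bash
cat > fit.py <<'E'
from h import *
from scipy.optimize import minimize
def hull(c,p,yaw,z0=0,z1=.075,a=.042,b=.056):
    v=np.array([[i*a,j*b,k] for i in(-1,1) for j in(-1,1) for k in(z0,z1)]);cs,s=np.cos(yaw),np.sin(yaw)
    w=np.c_[p[0]+v[:,0]*cs-v[:,1]*s,p[1]+v[:,0]*s+v[:,1]*cs,v[:,2]]
    return cv2.convexHull(proj(c,w).astype(np.float32))
def fit(masks,x0,**k):
    def cost(x):
        e=0
        for c,m in masks:
            r=np.zeros((384*4,512*4),np.uint8);cv2.fillConvexPoly(r,np.round(hull(c,x[:2],x[2],**k)*4+1.5).astype(np.int32),1)
            M=cv2.resize(m.astype(np.uint8),(2048,1536),interpolation=0)
            e+=1-(r&M).sum()/(r|M).sum()
        return e/len(masks)
    best=min((minimize(cost,np.array(x0)+d,method="Nelder-Mead",options=dict(initial_simplex=np.array(x0)+d+np.array([[0,0,0],[.01,0,0],[0,.01,0],[0,0,.1]]),xatol=1e-4,fatol=1e-5)) for d in([0,0,0],[.004,-.004,.05])),key=lambda r:r.fun)
    return best.x.round(4),round(best.fun,3)
E
python3 - <<'E'
from fit import *
x0=[.477,.095,-.18]
print("before",[fit([(c,np.load(f"{c}_tin.npy"))],x0) for c in("top","scene")])
for k in range(2):
    ms=[]
    for c in("top","scene"):
        f=ctrl.grab_frame(c)
        L=[d for d in ctrl.masks_of(c,"tin") if d["mask"].sum()>1000]
        if L: ms.append((c,L[0]["mask"])); print(c,L[0]["conf"],fit(ms[-1:],x0))
    print("both",fit(ms,x0))
    if k==0:
        f=ctrl.grab_frame("top"); im=cv2.resize(f[200:280,160:250,::-1],None,fx=6,fy=6,interpolation=2)
        h=((hull("top",[.477,.095],-.18,.075,.0751)-[160,200]+.5)*6).astype(np.int32); cv2.polylines(im,[h],True,(0,0,255),1); cv2.imwrite("pics/tinov.png",im)
E
```

```text
before [(array([ 0.4792,  0.0992, -0.1753]), np.float64(0.052)), (array([ 0.4783,  0.0974, -0.1655]), np.float64(0.03))]
top 0.84 (array([ 0.4788,  0.1001, -0.1977]), np.float64(0.214))
scene 0.86 (array([ 0.4772,  0.0955, -0.1993]), np.float64(0.132))
both (array([ 0.4777,  0.099 , -0.2012]), np.float64(0.187))
top 0.77 (array([ 0.4788,  0.0991, -0.193 ]), np.float64(0.134))
scene 0.64 (array([ 0.477 ,  0.0975, -0.21  ]), np.float64(0.122))
both (array([ 0.478 ,  0.0977, -0.1924]), np.float64(0.138))
```

View pics/tinov.png

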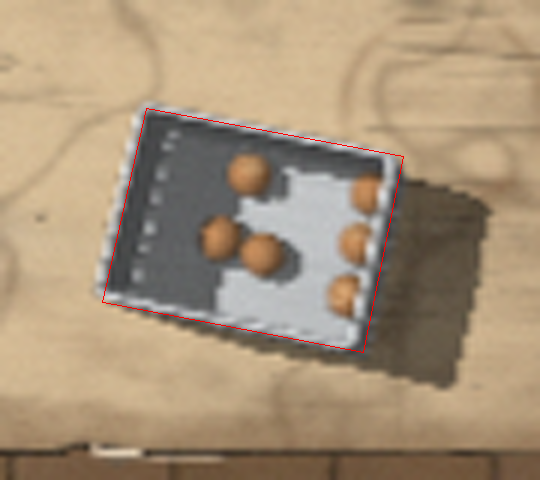

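```bash
python3 -c "
from h import *
to([.4775,.094,.262],-11)"
```

```text
t 24.02 pos [ 0.4359 -0.3258  0.2411] xang 13.9 z [ 0.039  0.054 -0.998] gap 0.0143 q [-0.81 -0.14  1.8   0.07  1.49 -1.06]
shift [ 0.1423 -0.3977  0.0035] roll 4.15
```

Call:
{"method": "servo_tool", "body": {
  "targets": [
    [[0.001,-0.003,-0.01],0,1],
    [[0.005,-0.014,-0.02],0.2,1],
    [[0.014,-0.039,-0.02],0.5,1],
    [[0.024,-0.068,-0.02],0.9,1],
    [[0.035,-0.099,-0.02],1.2,1],
    [[0.047,-0.13,-0.019],1.6,1],
    [[0.057,-0.16,-0.018],1.9,1],
    [[0.068,-0.19,-0.017],2.1,1]
  ]
}}

```text
t: 24.68
tcp_pos: [0.455, -0.1248, 0.271]
tcp_rot: [0.999, 0.011, 0.02, -0.027]
wrist_force: [0.8, -0.1, -2.5]
finger_gap: 0.0142
```

```bash
python3 -c "
from h import *
to([.4775,.094,.262],-11)"
```

```text
t 24.68 pos [ 0.455  -0.1248  0.271 ] xang 1.2 z [ 0.04   0.054 -0.998] gap 0.0142 q [-0.46 -0.36  1.94  0.07  1.55 -0.49]
shift [ 0.0267 -0.2174  0.0216] roll 2.04
```

Call:
{"method": "servo_tool", "body": {
  "targets": [
    [[0.003,-0.025,0.002],0.3,1],
    [[0.007,-0.058,0.005],0.6,1],
    [[0.011,-0.092,0.009],0.9,1],
    [[0.015,-0.126,0.012],1.3,1],
    [[0.019,-0.158,0.016],1.6,1],
    [[0.023,-0.188,0.019],1.9,1],
    [[0.026,-0.209,0.021],2.04,1],
    [[0.027,-0.217,0.022],2.04,1]
  ]
}}

```text
t: 25.35
tcp_pos: [0.4777, 0.0964, 0.2626]
tcp_rot: [0.995, -0.094, 0.018, -0.029]
wrist_force: [-0.0, -0.5, -1.0]
finger_gap: 0.0144
```

Run:
```python
from fit import *
to([.4775,.094,.17],-11); to([.4775,.094,.133],-11)
f=ctrl.grab_frame("scene"); cv2.imwrite("pics/sc11.png",f[:,:,::-1])
z=ctrl.get_state()["tcp_pos"][2]-.041
for n in("lid",):
  for d in ctrl.masks_of("scene",n)[:2]:
    if d["mask"].sum()>500: print(n,d["conf"],d["extent"],d["mask"].sum(),fit([("scene",d["mask"])],[.4775,.097,-.19],z0=z,z1=z+.0135,a=.046,b=.06))
```

```text
t 25.35 pos [0.4777 0.0964 0.2626] xang -10.8 z [ 0.041  0.055 -0.998] gap 0.0144 q [ 0.02 -0.33  1.93  0.05  1.5   0.2 ]
shift [-0.0026  0.0081  0.0922] roll 0.03
t 25.35 pos [0.4777 0.0964 0.2626] xang -10.8 z [ 0.041  0.055 -0.998] gap 0.0144 q [ 0.02 -0.33  1.93  0.05  1.5   0.2 ]
shift [-0.0037  0.0103  0.1291] roll 0.03
lid 0.88 [227.5, 178.3, 305.5, 222.8] 1812 (array([ 0.4756,  0.0954, -0.2182]), np.float64(0.174))
```

Call:
{"method": "servo_tool", "body": {
  "targets": [
    [[0,0.001,0.012],0,1],
    [[-0.001,0.002,0.026],0,1],
    [[-0.001,0.004,0.042],0,1],
    [[-0.002,0.005,0.058],0,1],
    [[-0.002,0.006,0.074],0,1],
    [[-0.002,0.007,0.086],0,1],
    [[-0.002,0.007,0.092],0,1],
    [[-0.002,0.007,0.092],0,1]
  ]
}}

```text
t: 26.12
tcp_pos: [0.4768, 0.0924, 0.1673]
tcp_rot: [0.995, -0.095, 0.016, -0.028]
wrist_force: [-1.1, 0.2, -1.2]
finger_gap: 0.0145
```

Run:
```python
from fit import *
to([.4775,.096,.135],-11)
z=ctrl.get_state()["tcp_pos"][2]-.041
for c in("scene","top"):
  f=ctrl.grab_frame(c); cv2.imwrite(f"pics/{c}12.png",f[:,:,::-1])
  for d in ctrl.masks_of(c,"lid")[:1]:
    if d["mask"].sum()>500:
      print(c,d["conf"],d["extent"],d["mask"].sum(),fit([(c,d["mask"])],[.4775,.097,-.19],z0=z,z1=z+.0135,a=.046,b=.06))
      for h in(-.006,.006): print(h,fit([(c,d["mask"])],[.4775,.097,-.19],z0=z+h,z1=z+h+.0135,a=.046,b=.06))
  for d in ctrl.masks_of(c,"tin")[:1]: print(c,"tin",d["conf"],d["extent"])
```

```text
t 26.12 pos [0.4768 0.0924 0.1673] xang -10.9 z [ 0.036  0.053 -0.998] gap 0.0145 q [ 0.01 -0.26  2.04  0.05  1.33  0.19]
shift [-0.0008 -0.0018  0.0324] roll 0.02
scene 0.82 [232.4, 206.1, 297.0, 248.0] 1433 (array([ 0.4747,  0.0941, -0.1786]), np.float64(0.253))
-0.006 (array([ 0.4774,  0.0878, -0.2075]), np.float64(0.236))
0.006 (array([ 0.4714,  0.095 , -0.1866]), np.float64(0.261))
top tin 0.39 [224.8, 233.9, 226.1, 237.4]
```

Run:
```python
from fit import *
z=.167-.041
d=ctrl.grab_frame("scene")
m=ctrl.masks_of("scene","lid")[0]; print(m["extent"])
for p in([.4768,.0924],[.4768,.097],[.4768,.088],[.4718,.0924],[.4818,.0924]):
    h=hull("scene",p,-.19,z,z+.0135,.046,.06)[:,0]; print(p,h.min(0).round(1),h.max(0).round(1))
```

```text
[228.2, 202.8, 301.0, 249.6]
[0.4768, 0.0924] [230.  196.7] [296.7 249.9]
[0.4768, 0.097] [228.6 197.7] [295.5 251.3]
[0.4768, 0.088] [231.3 195.7] [297.9 248.7]
[0.4718, 0.0924] [231.6 197.7] [298.5 251.2]
[0.4818, 0.0924] [228.4 195.7] [294.9 248.7]
```

Call:
{"method": "servo_tool", "body": {
  "targets": [
    [[0,0,0.004],0,1],
    [[0,-0.001,0.01],0,1],
    [[-0.001,-0.002,0.016],0,1],
    [[-0.001,-0.002,0.022],0,1],
    [[-0.001,-0.002,0.028],0,1],
    [[-0.001,-0.002,0.032],0,1],
    [[-0.001,-0.002,0.033],0,1],
    [[-0.001,-0.002,0.033],0,1]
  ]
}}

```text
t: 27.18
tcp_pos: [0.4791, 0.0971, 0.1373]
tcp_rot: [0.995, -0.094, 0.018, -0.029]
wrist_force: [-0.6, 0.6, -1.4]
finger_gap: 0.0143
```

Call:
{"method": "servo_tool", "body": {
  "targets": [
    [[0,0,0],0,1],
    [[0,0,0],0,1],
    [[0,0,0],0,1],
    [[0,0,0],0,1],
    [[0,0,0],0,1],
    [[0,0,0],0,1],
    [[0,0,0],0,1],
    [[0,0,0],0,1]
  ]
}}

```text
t: 27.85
tcp_pos: [0.4791, 0.097, 0.1373]
tcp_rot: [0.995, -0.094, 0.018, -0.029]
wrist_force: [1.2, -0.0, -2.2]
finger_gap: 0.0144
```

Run:
```python
from fit import *
to([.4775,.0955,.135],-11); s=ctrl.get_state(); print(s["wrist_force"],np.abs(s["qd"]).max())
ctrl.grab_frame("scene")
for n in("lid","tin"):
    for m in ctrl.masks_of("scene",n)[:1]: print(n,m["conf"],m["extent"])
z=s["tcp_pos"][2]-.041
for dz in(-.008,0,.008):
    h=hull("scene",s["tcp_pos"][:2],-.19,z+dz,z+dz+.0135,.046,.06)[:,0]; print(dz,h.min(0).round(1),h.max(0).round(1))
h=hull("scene",[.4775,.097],-.19)[:,0]; print("tin pred",h.min(0).round(1),h.max(0).round(1))
```

```text
t 27.85 pos [0.4791 0.097  0.1373] xang -10.8 z [ 0.041  0.054 -0.998] gap 0.0144 q [ 0.02 -0.22  2.06  0.06  1.26  0.19]
shift [-0.0014  0.002   0.0022] roll 0.03
[ 1.23820056 -0.04477257 -2.18999347] 0.0012427878531741034
lid 0.63 [228.2, 216.5, 296.6, 255.4]
tin 0.66 [233.5, 238.3, 289.6, 280.1]
-0.008 [228.5 207.8] [293.3 260.8]
0 [228.4 205.6] [293.6 258.7]
0.008 [228.2 203.4] [293.9 256.6]
tin pred [231.8 217. ] [290.6 280.4]
```

Call:
{"method": "servo_tool", "body": {
  "targets": [
    [[-0.001,0.001,0.002],0,1],
    [[-0.001,0.001,0.004],0,1],
    [[-0.001,0.001,0.005],0,1],
    [[-0.001,0.001,0.005],0,1],
    [[-0.001,0.001,0.005],0,1],
    [[-0.001,0.001,0.005],0,1],
    [[-0.001,0.001,0.005],0,1],
    [[-0.001,0.001,0.005],0,1]
  ]
}}

```text
t: 28.67
tcp_pos: [0.4782, 0.0965, 0.1323]
tcp_rot: [0.995, -0.094, 0.018, -0.029]
wrist_force: [-0.1, -0.1, -1.8]
finger_gap: 0.0144
```

Run:
```python
from fit import *
to([.4775,.0955,.133],-11)
for k in range(3):
    ctrl.grab_frame("scene"); print([ (m["conf"].__round__(2),m["extent"]) for n in("lid","tin","scoop") for m in ctrl.masks_of("scene",n)[:1]])
z=ctrl.get_state()["tcp_pos"][2]-.041
h=hull("scene",[.4775,.0965],-.19,z,z+.0135,.046,.06)[:,0]; print(h.round(1).tolist())
# metal lid lower edge: image columns near corner
f=cv2.cvtColor(ctrl.grab_frame("scene"),cv2.COLOR_RGB2GRAY); print(f[240:284:1,262].tolist()); print(f[240:284,250].tolist())
for zz in(.0,.075,z,z+.0135):
    print(round(zz,3),hull("scene",[.4775,.0965],-.19,zz,zz+1e-4,*((.046,.06) if zz>.08 else (.042,.056)))[:,0].round(1).tolist())
```

```text
t 28.67 pos [0.4782 0.0965 0.1323] xang -10.8 z [ 0.041  0.054 -0.998] gap 0.0144 q [ 0.02 -0.22  2.06  0.06  1.26  0.19]
shift [-0.0005  0.0011 -0.0008] roll 0.03
[(0.57, [229.6, 218.7, 295.5, 258.2]), (0.8, [229.8, 240.8, 289.7, 278.3]), (0.68, [153.8, 284.1, 214.8, 341.7])]
[(0.89, [230.0, 217.4, 296.7, 258.3]), (0.77, [233.5, 237.6, 291.4, 281.1]), (0.56, [154.0, 282.7, 217.3, 342.5])]
[(0.55, [230.3, 217.7, 298.5, 262.2]), (0.79, [230.3, 238.4, 290.2, 279.0]), (0.8, [153.4, 284.1, 219.9, 341.6])]
[[294.1000061035156, 230.39999389648438], [293.70001220703125, 234.10000610351562], [253.3000030517578, 260.29998779296875], [229.3000030517578, 234.1999969482422], [229.10000610351562, 230.60000610351562], [269.0, 207.3000030517578]]
[186, 187, 185, 187, 187, 188, 185, 188, 192, 189, 184, 150, 103, 89, 76, 83, 88, 94, 90, 84, 84, 88, 88, 88, 85, 87, 88, 91, 89, 87, 85, 93, 86, 87, 88, 114, 160, 189, 190, 186, 181, 179, 175, 179]
[191, 191, 189, 190, 189, 195, 195, 195, 191, 191, 190, 195, 185, 163, 140, 130, 121, 128, 164, 182, 179, 156, 144, 138, 136, 140, 141, 144, 142, 144, 141, 138
[... 212 characters left out ...]
9389648438]]
0.075 [[290.70001220703125, 238.0], [290.70001220703125, 238.10000610351562], [253.60000610351562, 262.29998779296875], [232.0, 238.6999969482422], [232.0, 238.6999969482422], [268.3999938964844, 216.89999389648438]]
0.091 [[293.70001220703125, 234.0], [293.70001220703125, 234.10000610351562], [253.3000030517578, 260.29998779296875], [229.3000030517578, 234.1999969482422], [229.3000030517578, 234.1999969482422], [268.79998779296875, 210.89999389648438]]
0.105 [[294.1000061035156, 230.39999389648438], [294.1000061035156, 230.39999389648438], [253.39999389648438, 256.70001220703125], [229.10000610351562, 230.60000610351562], [229.10000610351562, 230.5], [269.0, 207.1999969482422]]
```

```bash
python3 -c "
from workcell import ctrl
print(ctrl.close_job())"
```

```text
the job is handed in; nothing more can be done
None
```

The job is handed in at 28.7 s: all six nuts are in the tin, the scoop stands empty and upright on the worktop, and the arm is holding the lid about 16 mm above the rim. `close_job` gave no verdict, so these are my own checks.

**How it was done**
- **Tipping the nuts:** the servo cannot tilt the tool. I rested the scoop across the tin's left rim, let it go so it tipped in, then lifted it out.
- **Scoop:** I tried to press it level against the worktop, but it didn't turn and the wrist force reached about 30 N. I eased off and let it fall flat from a small height. It now lies left of the tin, turned about 76° from how it first stood.
- **Lid:** I gripped it by the bar, lifted it to about 0.2 m, carried it over the mug and lowered it over the tin.

**What the last checks showed**
- **Nuts:** all six were visible in the top picture taken just before the carry. With the lid over the tin I could not look again.
- **Lid height and centring:** about 16 mm above the rim and within a few mm of centre. An image profile of the lid's edge and the tin's rim agreed within about 2 mm.
- **Alignment and contact:** the sides line up within about 0.02 rad. The wrist force showed only the lid's weight, so nothing suggested contact with the tin.

**What disagreed or stayed unsure**
- **Lid tilt:** the tool had picked up a tilt of about 0.07 rad, so the lid may be up to that far off level; the limit is 0.12.
- **Network masks:** the gripper partly covered the lid, so its mask fits scattered by 5–8 mm. I relied on the arm pose and the edge profile instead.
- **Bystanders:** none were touched as far as I could see, but I did not measure them at the end.

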